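# Clamp a tin in the one-handed preparation board

## Robot

A 6-joint arm with a two-finger parallel gripper is mounted at the origin on a cart in front of the work surface, level with it; the furniture and walls round the work are solid. World frame = base frame: x ahead of the robot, y to its left, z up, the work surface at z = 0. Lengths are in m, angles in rad, forces in N, time in s.
With the tool pointing down it reaches from about 0.35 to 0.8 m from the base axis. Payload 7.3 kg.
Tool frame: the origin (TCP) lies between the finger pads; the fingertips stand 25 mm ahead of it and the grasp point (between the pads) lies 6 mm ahead of it (r.tip_extent is the distance from the TCP to the fingertips, in m); z points along the fingers, y is the line along which they close (so a half turn about z gives the same grasp; the last joint's range is limited). The gripper opens to 85 mm and grips with 20 to 120 N. Pads are 22 mm wide; open, the fingers measure 114 mm over their backs; the gripper's body (76 mm by 85 mm) begins 54 mm behind the grasp point. The pads swing forward as they close: fully open they stand 13 mm farther back than shut.
Start: joints at [1.021, 0.342, 1.524, -0, 1.275, -0.146], TCP at [0.206, 0.483, 0.256] pointing down, gripper open.
Joint ranges: [-2.53, 2.53], [-0.77, 2.02], [0.04, 2.7], [-1, 4.14], [0.28, 2.66], [-3.11, 3.11]. Speed limits (rad/s): [2.57, 2.57, 3.14, 3.14, 3.14, 3.14].

## Interface

Orientations are given as a unit quaternion [x, y, z, w].
In Python, from workcell import r, command_gripper, optics gives the robot as it stands. The module is installed in compiled form; this text tells all that it offers. Calls block until the motion is done:
- r.reach(position, orientation): joint-space move of the TCP to a pose.
- r.move_straight(position, orientation=None, speed=0.15, max_force=None): straight line of the TCP; orientation=None keeps the orientation; speed is the mean speed in m/s. With max_force (N) it stops when the force on the tool has changed by that much, and returns True; else False.
- r.movej(angles): joint-space move.
- command_gripper(opening, force=None): finger opening in m; force is the grip in N (None keeps the last); returns when the fingers have stopped.
- r.hold(seconds).
- r.solve_ik(position, orientation): joint angles nearest the present ones, or None.
- r.read_state(): the state.
- optics.get_image(name): name is "scene" or "side" or "wrist"; returns (picture, depth): 420x560x3 uint8, red, green, blue; 420x560 float32, m along the optical axis (not along the pixel's ray), 0 where there is no reading.
- optics.camera_model(name): a dict with "K" (3x3 intrinsics, pixels), "R" (3x3) and "t" (3): a world point X has camera coordinates R X + t; the wrist camera has in their place "tool_from_camera" (4x4, takes a point from camera to tool coordinates, whose origin is the TCP and whose axes are the flange's). Camera axes: x right, y down, z forward; pixel columns grow to the right and rows downward; lengths in m; the calibration is good to about 2 mm. The wrist camera is an equidistant fisheye: a pixel r from the principal point sees the ray r / f radians off the axis. A picture is of the moment at which its call begins: read the wrist's pose just before it. camera_model takes no time and is no camera call.
A pose or a line that the arm cannot do raises r.PlanningError and nothing moves.
- r.finish_job(): hands the job in; it is judged then, once.
The state is a dict: "time_s": time; "joint_positions": joint angles; "dq": joint speeds; "tau": joint torques, N m; "eef_pos": TCP position; "eef_rot": TCP orientation; "contact_force": force on the tool from outside, world axes, zero at the start; "torque": the same for the moment, N m; "grip_width": finger opening in m; "grip_force": force on a finger pad.
Only numpy, scipy, OpenCV 4.12 (cv2) and the standard library are available. Lean on these libraries where they do the work, as an engineer would, in place of code of your own. Each camera call takes 0.05 s, during which the arm holds its last target. There are 200 camera calls.

## Task

Set the short tin up in the clamp of the white preparation board, ready for opening: press down the ratchet release paddle on top of the sliding jaw and, keeping it down, push that jaw all the way back to the end of its travel; then slide the tin across the board in between the jaws, and push the jaw forward again until it holds the tin snugly in the middle of the fixed V-shaped jaw. Everything is done by pressing and pushing with the fingertips: do not lift or tip the tin, and leave the other things where they are.

Things in the scene. Friction and masses are not known exactly. Their poses are not given: they have to be found in the camera images.
- prep_board: White plastic preparation board with a clamp, 178 (x) x 300 (y) x 20 mm, fixed to the worktop by suction feet. Origin: underside, mid-length (y), below the centre line of a notched metal bar sunk along the board's y axis. The top, 20 mm above the origin, reaches from x = -122 mm (near edge, plain working area) to x = +56 mm, and 150 mm either way in y.
- jaw (a joint): Sliding grey jaw on the bar: clear gap in m from the plane of the V's tips to its flat rubber face, which lies at board y = 0.113 - value. Grows as the jaw is pushed back (-y), up to the stop at 0.118; 0.065 with the tin snug. Starts too narrow for the tin. It stays where it is left; forward (+y) it clicks along under 5 to 10 N, with the paddle held down about 3 N moves it either way.
- release (a joint): Release paddle in the thumb well, rad: 0 up (at rest), 0.24 fully down; springs up when let go. Full press: 2 to 4 N. The pawl catches in notches every 7 mm and blocks any push back (but for up to 7 mm of play) unless the paddle is beyond about 0.15. It may read up to 0.14 while the pawl rests on top of a tooth.
- paddle_top (a point): Middle of the paddle's top, on the bar line 40 mm behind the jaw's face, 32 mm above the board when up, 9.5 mm lower when fully down. The paddle is a ribbed black plate 46 mm wide in x, 18 to 65 mm behind the face; it pivots on a pin 80 mm behind the face, 28 mm above the board, so its end nearest the face sinks most.
- jaw_face (a point): Middle of the sliding jaw's rubber face, 25 mm above the board. The jaw is 114 mm long: face plate 14 mm thick, 62 mm wide, top 50 mm above the board; then a thumb well 52 mm long, open above and at both sides, with the release paddle as its floor; then the housing, 66 to 114 mm behind the face (towards -y).
- tin_mid (a point): Centre of the short tin (half-way up): closed food tin with a green and cream wrapper, 75 mm across and 58 mm high, about 0.25 kg, standing upright on the near part of the board, in front of the jaws. It slides under a push of 1 to 3 N.
- teaspoon: Teaspoon, 130 x 27 x 11 mm, lying on the near right part of the board along its y axis; leave it alone. Origin: underside, middle.
- salt_shaker: Salt shaker, 44 mm across, 90 mm high, on the worktop to the right of the board; leave it alone.
- tall_tin: Tall tin, 75 mm across, 110 mm high, on the worktop beyond the board's left end; not the one to clamp, leave it alone.
- can: Drinks can, 66 mm across, 114 mm high, on the worktop behind the board; leave it alone.
- spice_jar: Spice jar with a dark lid, 41 mm across, 105 mm high, on the worktop behind the board; leave it alone.
- black_mug: Black mug, 88 mm across, 106 mm high, on the worktop to the right of the board; leave it alone.
- tin: The short tin itself; origin at the middle of its underside.
- v_seat (a point): Where the tin's centre is when seated in the fixed jaw: board x = 0, y = +86 mm. The fixed grey jaw stands at the board's +y end, 50 mm high, 62 mm wide in x; its rubber-lined V opens towards -y, tips at y = +113 mm, 28 mm either side of the bar line, bottom of the V at y = +129 mm, faces at 60 degrees to the bar.
- housing_wall (a point): On the housing's wall at the back end of the thumb well, 66 mm behind the jaw's face, 45 mm above the board; the wall faces +y, is 60 mm wide in x and its top is 54 mm above the board. With the paddle held down, pushing this wall towards -y takes the jaw back.
There are look-alikes about, which are no part of the job. What is shaped like the tin but blue is not meant.

How it is judged:
By the outcome, as a careful person would: the job done as asked, in the order asked, and still so for the second after the job is handed in, with the robot touching nothing.
It also fails if it takes over 56 s, if anything falls off the work surface, if the arm or the gripper's body presses on something with over 40 N, if the wrist force passes 120 N, or if a joint passes its speed limit or range.

## Working session

There is one attempt and no reset: what is moved stays moved. The work goes in short steps, each a Python script; the robot and the scene stay as the last script left them, time stands still between calls to the robot, and variables do not carry over. Pictures are saved under pics/ and viewed, at most 10 in all, crops included, and the job is handed in when it is done.

```bash
mkdir -p pics
cat > h.py <<'E'
import numpy as np, cv2
from workcell import r, command_gripper, optics
def cloud(n):
    im,d=optics.get_image(n); c=optics.camera_model(n)
    K=c["K"];v,u=np.mgrid[:420,:560]
    P=np.stack([(u-K[0,2])/K[0,0]*d,(v-K[1,2])/K[1,1]*d,d],-1)
    W=(P-np.array(c["t"]))@np.array(c["R"])
    W[d==0]=np.nan
    return im,W
E
python3 - <<'E'
from h import *
for n in("scene","side"):
    im,W=cloud(n); np.savez("pics/"+n,im=im,W=W); cv2.imwrite(f"pics/{n}1.png",im[:,:,::-1])
s=r.read_state();print(s["time_s"],s["eef_rot"],r.tip_extent)
E
```

```text
0.1 [ 2.00536318e-01  9.79686037e-01 -6.33094592e-04 -2.32573448e-04] 0.025
```

View pics/scene1.png

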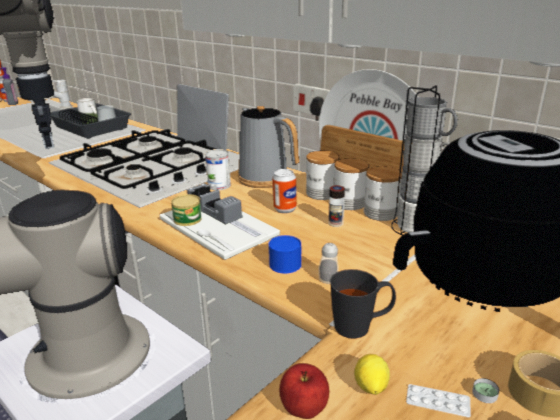

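View pics/side1.png

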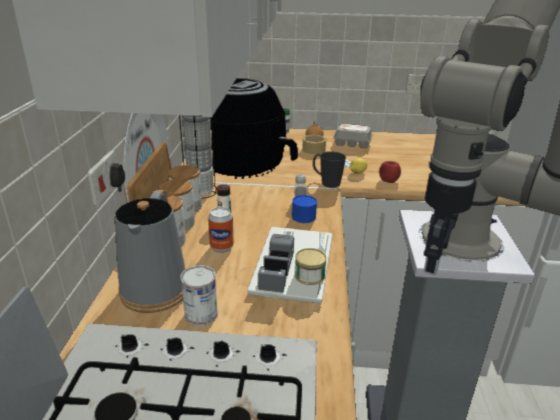

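The green and cream short tin is at scene (187,210) and side (311,266). The blue look-alike is at scene (285,254) and the tall white tin at (217,168). Only the green one on the board fits the description. Next I'll take an enlarged crop and measure.

Run:
```python
from h import *
crops=[]
for n,(u0,v0) in dict(scene=(150,140),side=(230,215)).items():
    D=np.load(f"pics/{n}.npz");im,W=D["im"],D["W"]
    c=im[v0:v0+110,u0:u0+140][:,:,::-1];crops.append(cv2.resize(c,None,fx=2.85,fy=2.85,interpolation=2))
    hsv=cv2.cvtColor(im,cv2.COLOR_RGB2HSV)
    z=W[...,2]
    m=np.zeros(z.shape,np.uint8);m[v0:v0+110,u0:u0+140]=1
    ok=(m>0)&np.isfinite(z)
    wh=ok&(hsv[...,1]<40)&(hsv[...,2]>150)&(z>.012)&(z<.03)
    P=W[wh];rect=cv2.minAreaRect(P[:,:2].astype(np.float32));print(n,"board",wh.sum(),np.median(P[:,2]),rect)
    print(cv2.boxPoints(rect))
    # tin top
    cx=W[210 if n=="scene" else 266, 187 if n=="scene" else 311];print("tinpix",cx)
    near=ok&(np.hypot(W[...,0]-cx[0],W[...,1]-cx[1])<.09)&(z>.070)&(z<.085)
    print(near.sum()); 
    # height layers over the region
    for lo,hi in((.06,.066),(.066,.072),(.072,.076),(.076,.082)):
        q=W[ok&(z>lo)&(z<hi)];print(lo,len(q),q.min(0).round(3),q.max(0).round(3))
cv2.imwrite("pics/crop1.png",np.hstack(crops))
```

```text
scene board 2628 0.02127671634503715 ((0.6972976922988892, 0.4038470387458801), (0.9430389404296875, 0.46891307830810547), 55.3610725402832)
[[ 0.23638543  0.14917001]
 [ 0.6221839  -0.11736158]
 [ 1.1582099   0.65852404]
 [ 0.77241147  0.9250556 ]]
tinpix [0.40694048 0.22000754 0.06591156]
397
0.06 372 [ 0.388 -0.077  0.06 ] [0.929 0.412 0.066]
0.066 453 [0.386 0.088 0.066] [0.927 0.41  0.072]
0.072 352 [0.388 0.089 0.072] [0.928 0.406 0.076]
0.076 475 [0.387 0.089 0.076] [0.933 0.422 0.082]
side board 1934 0.020043638026049096 ((0.46811217069625854, 0.18100093305110931), (0.3066226840019226, 0.1760644167661667), 84.48402404785156)
[[0.3657508  0.03686146]
 [0.54099995 0.01993756]
 [0.57047355 0.32514042]
 [0.3952244  0.34206432]]
tinpix [0.42275336 0.28372144 0.07172393]
552
0.06 232 [0.389 0.126 0.06 ] [0.64  0.327 0.066]
0.066 428 [0.39  0.121 0.066] [0.641 0.326 0.072]
0.072 484 [0.39  0.124 0.072] [0.638 0.323 0.076]
0.076 211 [0.39  0.119 0.076] [0.64  0.289 0.081]
```

View pics/crop1.png

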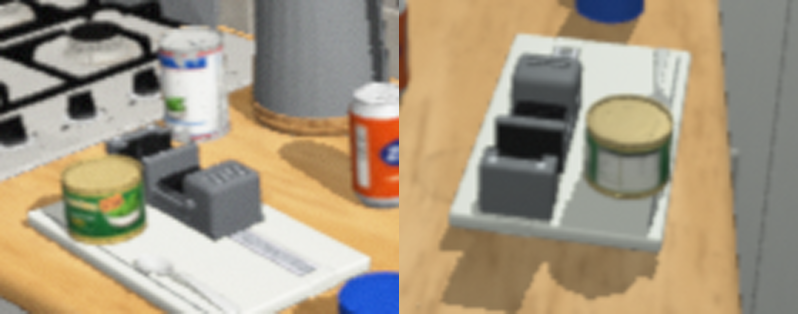

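The crop confirms it: the green tin stands on the board's near left part, with the jaws behind it and the teaspoon at near right. Next I'll fit the board, jaw and tin in the board frame.

Run:
```python
from h import *
t=[];C=[]
D={n:np.load(f"pics/{n}.npz") for n in("scene","side")}
def bounds(n):
    W=D[n]["W"];im=D[n]["im"];hsv=cv2.cvtColor(im,cv2.COLOR_RGB2HSV)
    q=(abs(W[...,0]-.468)<.13)&(abs(W[...,1]-.181)<.19)&(hsv[...,1]<40)&(hsv[...,2]>150)&(abs(W[...,2]-.0205)<.005)
    q=cv2.morphologyEx(q.astype(np.uint8),cv2.MORPH_OPEN,np.ones((2,2)))>0
    return W[q],W
for n in D:
    P,W=bounds(n);rc=cv2.minAreaRect(P[:,:2].astype(np.float32));print(n,len(P),rc,P[:,2].mean())
    # search yaw w/ tightest pct box
    best=min((np.prod(np.ptp(np.percentile(P[:,:2]@np.array([[np.cos(a),-np.sin(a)],[np.sin(a),np.cos(a)]]),[.5,99.5],axis=0),axis=0)),a) for a in np.arange(-.15,0,.002));print("yaw",best)
a=-.0963
R=np.array([[np.cos(a),-np.sin(a)],[np.sin(a),np.cos(a)]])
c=np.array([.4681,.1810]);o=c-R@[-.033,0];print("origin",o)
for n in D:
    P,W=bounds(n);B=(W[...,:2]-o)@R;z=W[...,2]-.02
    b=(P[:,:2]-o)@R;print(n,"brd",np.percentile(b,[1,99],axis=0).round(4).tolist())
    inb=(abs(B[...,0])<.16)&(abs(B[...,1])<.16)
    tin=inb&(abs(z-.057)<.004)&(B[...,0]<-.03);q=B[tin]
    (x,y),rad=cv2.minEnclosingCircle(q.astype(np.float32));print("tin top",len(q),x,y,rad,np.percentile(q,[2,98],axis=0).round(4).tolist(),z[tin].mean())
    jw=inb&(abs(B[...,0])<.04)&(z>.015)&(z<.06)&~((B[...,0]<-.028)&(z<0))
    for lo in np.arange(-.16,.16,.01):
        s=jw&(B[...,1]>=lo)&(B[...,1]<lo+.01)
        if s.sum()>3: print(round(lo,3),s.sum(),"x",np.percentile(B[s][:,0],[3,97]).round(3),"z",np.percentile(z[s],[5,50,95]).round(3))
```

```text
scene 2273 ((0.46756887435913086, 0.1750524789094925), (0.29498282074928284, 0.17927153408527374), 84.6214599609375) nan
yaw (np.float64(nan), np.float64(-0.15))
side 1827 ((0.40259620547294617, 0.21211016178131104), (0.3587441146373749, 0.15047171711921692), 55.85260772705078) nan
yaw (np.float64(nan), np.float64(-0.15))
origin [0.5009471  0.17782701]
scene brd [[nan, nan], [nan, nan]]
tin top 323 -0.08177197724580765 0.06406650692224503 0.04061008617281914 [[-0.1175, 0.0287], [-0.0473, 0.1011]] 0.0569346975252819
-0.04 126 x [-0.027  0.023] z [0.017 0.037 0.052]
-0.03 181 x [-0.029  0.027] z [0.018 0.04  0.056]
-0.02 72 x [-0.031  0.02 ] z [0.02  0.054 0.057]
-0.01 60 x [-0.031  0.02 ] z [0.02  0.051 0.057]
0.0 57 x [-0.031  0.024] z [0.021 0.054 0.057]
0.01 20 x [-0.029  0.015] z [0.02  0.042 0.056]
0.02 9 x [-0.03  -0.022] z [0.016 0.021 0.034]
0.03 14 x [-0.03  -0.014] z [0.017 0.027 0.034]
0.04 19 x [-0.03  -0.004] z [0.016 0.032 0.035]
0.05 35 x [-0.03   0.018] z [0.02  0.033 0.035]
0.06 105 x [-0.029  0.024] z [0.019 0.038 0.051]
0.07 110 x [-0.03  0.03] z [0.02  0.041 0.052]
[... 428 characters left out ...]
025] z [0.052 0.054 0.056]
-0.02 51 x [-0.029  0.027] z [0.025 0.053 0.057]
-0.01 57 x [-0.028  0.027] z [0.046 0.054 0.056]
0.0 60 x [-0.03   0.028] z [0.033 0.054 0.056]
0.01 228 x [-0.028  0.028] z [0.024 0.042 0.054]
0.02 53 x [-0.027  0.027] z [0.02  0.032 0.037]
0.03 44 x [-0.025  0.021] z [0.029 0.032 0.033]
0.04 20 x [-0.028  0.022] z [0.02  0.031 0.034]
0.06 5 x [-0.028  0.03 ] z [0.022 0.048 0.049]
0.07 103 x [-0.03   0.031] z [0.023 0.049 0.052]
0.08 236 x [-0.027  0.028] z [0.019 0.035 0.049]
0.11 12 x [-0.03   0.032] z [0.028 0.047 0.048]
0.12 49 x [-0.03   0.029] z [0.029 0.049 0.051]
0.13 71 x [-0.03  0.03] z [0.034 0.05  0.052]
0.14 346 x [-0.029  0.028] z [0.017 0.034 0.05 ]
```

```bash
cat >> h.py <<'E'
a=-.0963; o=np.array([.5009,.1778])
R=np.array([[np.cos(a),-np.sin(a)],[np.sin(a),np.cos(a)]])
def w(x,y,z):  # board frame (z above board top) of closed fingertip -> TCP world
    return [*(o+R@[x,y]),.02+z+.025]
def q(phi):    # tool down, tool y at world angle phi
    t=(phi+np.pi/2)/2; return [np.cos(t),np.sin(t),0,0]
QX=q(a); QY=q(a+np.pi/2)
def st(msg=""):
    s=r.read_state();p=np.array(s["eef_pos"]);b=R.T@(p[:2]-o)
    print(msg,"t",round(s["time_s"],2),"board",b.round(4),"tipz",round(p[2]-.045,4),"F",(R.T@np.array(s["contact_force"])[:2]).round(1),round(s["contact_force"][2],1),"grip",round(s["grip_width"],3))
E
python3 - <<'E'
from h import *
for n in("scene","side"):
    W=np.load(f"pics/{n}.npz")["W"]
    g=(W[...,0]>.25)&(W[...,0]<.7)&(W[...,1]>-.2)&(W[...,1]<.5)&(W[...,2]>.125)&(W[...,2]<.7)
    P=W[g];print(n,len(P))
    if len(P):print(P.min(0),P.max(0))
r.reach(w(0,.034,.12),QX); command_gripper(0.0)
st("above")
hit=r.move_straight(w(0,.034,.020),speed=.04,max_force=1.5); st(f"touch {hit}")
E
```

```text
scene 8075
[ 0.25003875 -0.19999586  0.45506191] [0.69987454 0.46446505 0.56587063]
side 11444
[ 0.25001062 -0.19980943  0.4721931 ] [0.69999837 0.49998092 0.65795745]
above t 2.39 board [0.    0.034] tipz 0.12 F [0.3 0.4] 0.8 grip 0.0
touch True t 4.35 board [-0.0001  0.0341] tipz 0.0301 F [0.1 0. ] 1.5 grip 0.0
```

Run:
```python
from h import *
z=r.read_state()["eef_pos"][2]-.045
hit=r.move_straight(w(0,.034,.020),speed=.015,max_force=14); st(f"press {hit}")
r.hold(.2); st()
z=r.read_state()["eef_pos"][2]-.045
hit=r.move_straight(w(0,.020,z),speed=.02,max_force=6); st(f"wall {hit}")
im,W=cloud("side"); cv2.imwrite("pics/p2.png",cv2.resize(im[190:310,200:360,::-1],None,fx=4,fy=4))
```

```text
press True t 4.8 board [0.0001 0.0342] tipz 0.0259 F [-2.8 -0.7] 9.9 grip -0.0
 t 5.0 board [0.0001 0.0342] tipz 0.0259 F [-2.2  0.1] 9.4 grip -0.0
wall False t 5.88 board [-0.      0.0201] tipz 0.0262 F [-1.6  2. ] 5.3 grip -0.0
```

View pics/p2.png

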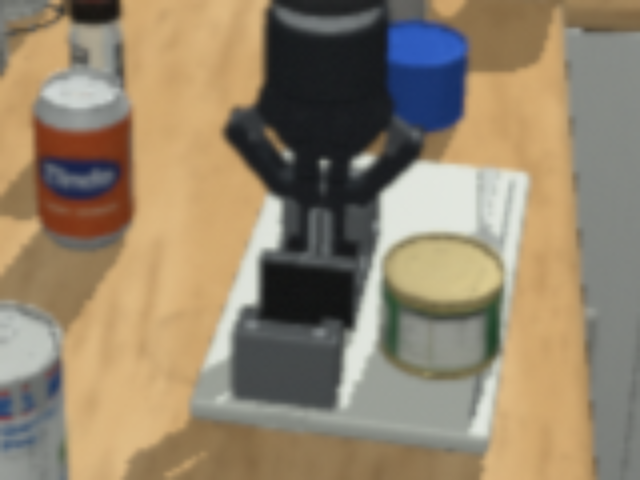

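The side view shows the shut fingers down in the thumb well at (320,220), with the tin untouched at (443,305). I'll carry on pushing back to the stop.

Run:
```python
from h import *
hit=r.move_straight(w(0,.012,.0256),speed=.03,max_force=12); st(f"a {hit}")
hit=r.move_straight(w(0,-.045,.0256),speed=.05,max_force=12); st(f"b {hit}")
hit=r.move_straight(w(0,-.078,.0256),speed=.03,max_force=12); st(f"c {hit}")
im,W=cloud("side"); B=(W[...,:2]-o)@R; z=W[...,2]-.02
cv2.imwrite("pics/p3.png",cv2.resize(im[190:310,200:360,::-1],None,fx=4,fy=4))
m=(abs(B[...,0])<.03)&(abs(z-.048)<.004)
h,e=np.histogram(B[m][:,1],np.arange(-.14,.15,.005));print([(round(x,3),int(n)) for n,x in zip(h,e) if n>2])
```

```text
a False t 6.34 board [0.     0.0119] tipz 0.026 F [-1.8 -0.3] 8.2 grip -0.0
b False t 7.63 board [ 0.    -0.045] tipz 0.026 F [-1.2  0.6] 8.3 grip 0.0
c True t 8.22 board [ 0.0004 -0.0564] tipz 0.0266 F [-0.8  0.9] 6.9 grip 0.0
[(np.float64(-0.08), 6), (np.float64(-0.075), 20), (np.float64(-0.07), 3), (np.float64(-0.065), 3), (np.float64(-0.055), 5), (np.float64(-0.05), 16), (np.float64(-0.045), 5), (np.float64(-0.02), 8), (np.float64(-0.015), 35), (np.float64(-0.01), 39), (np.float64(-0.005), 19), (np.float64(0.115), 6), (np.float64(0.12), 18), (np.float64(0.125), 23), (np.float64(0.13), 28), (np.float64(0.135), 31), (np.float64(0.14), 51), (np.float64(0.145), 30)]
```

View pics/p3.png

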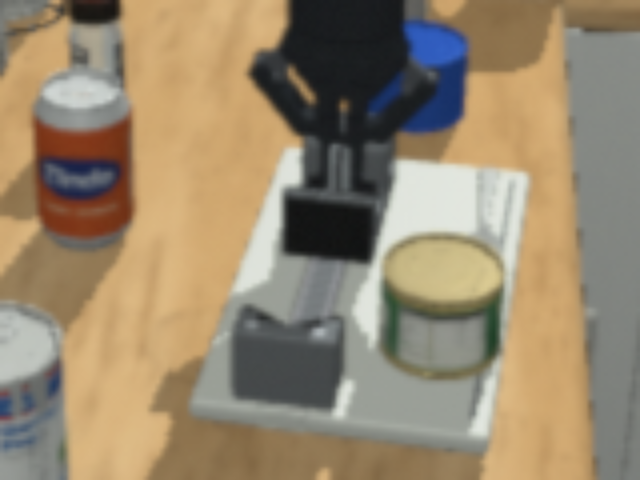

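Jaw face is at about y = -3 mm, with the stop at -5 mm. I'll push firmly once more, then let go and fetch the tin.

Run:
```python
from h import *
hit=r.move_straight(w(0,-.075,.0258),speed=.03,max_force=30); st(f"c {hit}")
p=r.read_state()["eef_pos"]
r.move_straight([*w(0,-.0555,0)[:2],p[2]],speed=.03)
r.move_straight(w(0,-.055,.11),speed=.15); st("up")
command_gripper(.040)
r.reach(w(-.145,.066,.11),QY); st("front")
im,W=cloud("side"); B=(W[...,:2]-o)@R; z=W[...,2]-.02
m=(abs(B[...,0])<.03)&(abs(z-.045)<.008)
h,e=np.histogram(B[m][:,1],np.arange(-.14,.15,.005));print([(round(x,3),int(n)) for n,x in zip(h,e) if n>2])
m=(abs(B[...,0])<.022)&(z<.047)&(z>.01)&(B[...,1]<.02)&(B[...,1]>-.02);print("face y",np.median(B[m][:,1]),m.sum())
hit=r.move_straight(w(-.145,.066,.005),speed=.1,max_force=5); st(f"down {hit}")
```

```text
c True t 8.65 board [ 0.0009 -0.0603] tipz 0.0276 F [-1.2  4.2] 6.8 grip -0.0
up t 9.68 board [-0.0007 -0.0552] tipz 0.1091 F [-0.2 -0.2] 0.1 grip 0.0
front t 11.26 board [-0.1446  0.066 ] tipz 0.1101 F [-0.1  0.4] -0.4 grip 0.04
[(np.float64(-0.115), 3), (np.float64(-0.11), 5), (np.float64(-0.105), 6), (np.float64(-0.1), 7), (np.float64(-0.095), 7), (np.float64(-0.09), 8), (np.float64(-0.085), 6), (np.float64(-0.08), 27), (np.float64(-0.075), 75), (np.float64(-0.07), 25), (np.float64(-0.02), 21), (np.float64(-0.015), 21), (np.float64(-0.01), 79), (np.float64(-0.005), 38), (np.float64(0.115), 7), (np.float64(0.12), 20), (np.float64(0.125), 20), (np.float64(0.13), 28), (np.float64(0.135), 35), (np.float64(0.14), 101), (np.float64(0.145), 49)]
face y -0.005400967115975932 200
down False t 12.51 board [-0.1447  0.0662] tipz 0.0054 F [0.4 0.2] 1.1 grip 0.04
```

The face is at -5.4 mm, so the jaw is at its stop. Now I'll slide the tin in.

```bash
cat >> h.py <<'E'
def tin(n="side"):
    im,W=cloud(n);B=(W[...,:2]-o)@R;z=W[...,2]-.02
    hsv=cv2.cvtColor(im,cv2.COLOR_RGB2HSV)
    m=(abs(z-.0565)<.003)&(B[...,0]>-.14)&(B[...,0]<.05)&(B[...,1]>-.0)&(B[...,1]<.14)&(hsv[...,1]>50)&(hsv[...,2]>60)
    P=B[m]; p=np.percentile(P,[1,99],axis=0); print("tin",n,len(P),"mid",p.mean(0).round(4),"size",(p[1]-p[0]).round(3),"z",z[m].std().round(4)); return im
E
python3 - <<'E'
from h import *
tin()
hit=r.move_straight(w(-.120,.066,.005),speed=.05,max_force=8); st(f"1 {hit}")
hit=r.move_straight(w(-.055,.066,.005),speed=.04,max_force=8); st(f"2 {hit}")
im=tin();tin("scene"); cv2.imwrite("pics/p4.png",cv2.resize(im[190:310,200:360,::-1],None,fx=4,fy=4))
E
```

```text
tin side 409 mid [-0.0831  0.067 ] size [0.069 0.072] z 0.0013
1 False t 13.21 board [-0.1198  0.066 ] tipz 0.0049 F [1.2 0.1] 0.4 grip 0.04
2 False t 14.98 board [-0.0551  0.066 ] tipz 0.005 F [-2.5 -0.1] 0.1 grip 0.04
tin side 361 mid [-0.0065  0.0666] size [0.056 0.075] z 0.0012
tin scene 120 mid [-0.0211  0.0662] size [0.094 0.093] z 0.0014
```

View pics/p4.png

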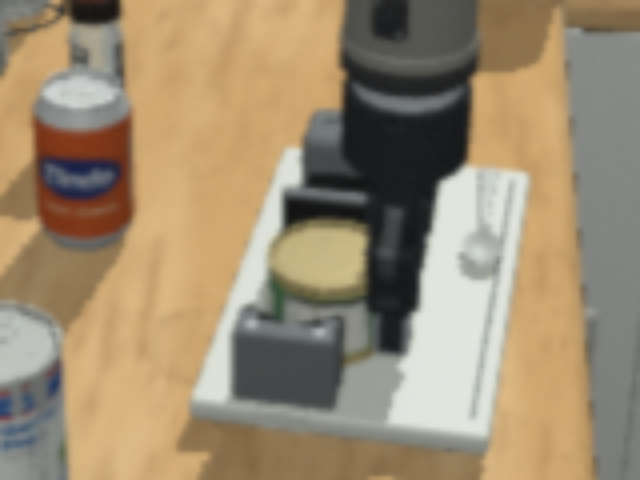

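The tin, upright at (322,290), lies about 12 mm short of the bar line. The spoon hasn't moved. I'll push the last 12 mm, then retreat.

Run:
```python
from h import *
hit=r.move_straight(w(-.043,.066,.005),speed=.03,max_force=8); st(f"3 {hit}")
r.move_straight(w(-.085,.066,.005),speed=.1)
r.move_straight(w(-.10,.066,.11),speed=.15)
command_gripper(0)
# behind the housing, high
r.reach(w(-.02,-.15,.11),QX); st()
im=tin();tin("scene")
```

```text
3 False t 15.63 board [-0.0423  0.0661] tipz 0.0051 F [0.1 0.3] -0.2 grip 0.04
 t 18.53 board [-0.0201 -0.1496] tipz 0.11 F [0.4 1. ] 0.4 grip -0.0
tin side 411 mid [0.002  0.0663] size [0.069 0.073] z 0.0013
tin scene 264 mid [0.0012 0.0658] size [0.074 0.073] z 0.0013
```

Run:
```python
from h import *
r.move_straight(w(0,-.15,.11),speed=.1)
r.move_straight(w(0,-.15,.02),speed=.1,max_force=6); st("down")
hit=r.move_straight(w(0,-.09,.02),speed=.04,max_force=25); st(f"f1 {hit}")
hit=r.move_straight(w(0,-.060,.02),speed=.015,max_force=18); st(f"f2 {hit}")
r.hold(.2);st()
im=tin();tin("scene"); cv2.imwrite("pics/p5.png",cv2.resize(im[190:310,200:360,::-1],None,fx=4,fy=4))
```

```text
down t 20.03 board [ 0.0004 -0.15  ] tipz 0.0205 F [-0.7 -1. ] -0.2 grip -0.0
f1 False t 21.68 board [-0.     -0.0907] tipz 0.02 F [ 0.4 -8.6] 0.9 grip -0.0
f2 True t 22.8 board [-0.0001 -0.0773] tipz 0.0199 F [-0.6 -2.9] 2.2 grip 0.0
 t 23.0 board [-0.0002 -0.0773] tipz 0.0197 F [ 0.3 -0.2] -0.1 grip 0.0
tin side 436 mid [0.0009 0.0856] size [0.071 0.075] z 0.0013
tin scene 261 mid [-0.0001  0.0849] size [0.073 0.077] z 0.0014
```

View pics/p5.png

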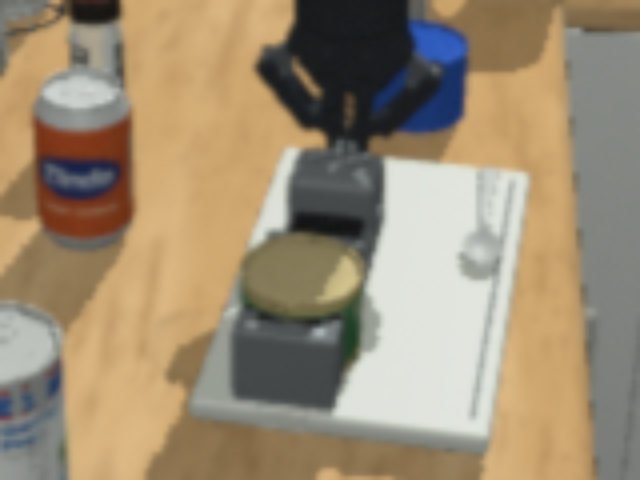

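The tin is upright and seated at y of about 85.5 mm. I'll push once more to confirm it's snug, then retreat and check.

Run:
```python
from h import *
hit=r.move_straight(w(0,-.060,.02),speed=.015,max_force=24); st(f"f3 {hit}")
r.move_straight(w(0,-.15,.02),speed=.1)
r.move_straight(w(0,-.15,.16),speed=.15); st("away")
r.hold(.3)
im=tin();im2=tin("scene")
_,W=cloud("side");B=(W[...,:2]-o)@R;z=W[...,2]-.02
m=(abs(B[...,0])<.028)&(abs(z-.0535)<.003)&(B[...,1]<.02);print("housing y",np.percentile(B[m][:,1],[2,98]).round(4))
_,W=cloud("scene");B=(W[...,:2]-o)@R;z=W[...,2]-.02
m=(abs(B[...,0])<.028)&(z>.02)&(z<.045)&(B[...,1]<-.04)&(B[...,1]>-.1);print("back y",np.percentile(B[m][:,1],[2,10,50]).round(4))
cv2.imwrite("pics/p6.png",np.hstack([cv2.resize(i[v:v+120,u:u+130,::-1],None,fx=3,fy=3) for i,u,v in((im,220,190),(im2,150,145))]))
```

```text
f3 True t 23.58 board [-0.0007 -0.0773] tipz 0.0193 F [-0.  -1.7] 2.7 grip -0.0
away t 25.54 board [-0.0005 -0.1499] tipz 0.1592 F [ 0.2 -0.3] -0.3 grip 0.0
tin side 426 mid [0.0008 0.086 ] size [0.071 0.075] z 0.0013
tin scene 257 mid [0.0001 0.0842] size [0.071 0.077] z 0.0014
housing y [-1.0659 -0.0173]
back y [-0.0685 -0.0678 -0.065 ]
```

View pics/p6.png

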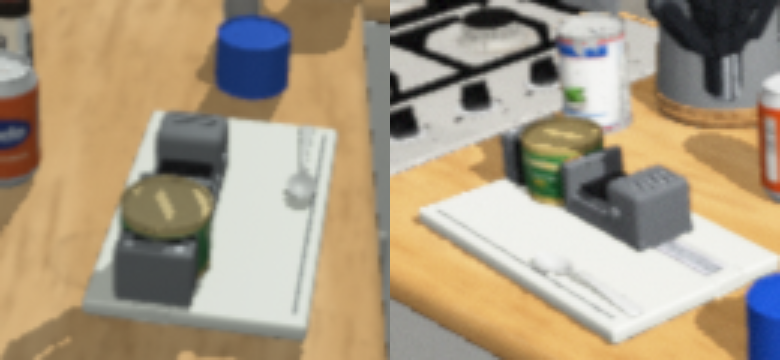

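Both views show the tin upright and centred between the V and the jaw. The jaw's back is at about y = -66 mm, which means a gap of about 0.065. The extra push did not move it, and the other things are where they were.

```bash
python3 -c "
from h import *
print(r.finish_job())"
```

```text
the job is handed in; nothing more can be done
None
```

The short tin is clamped snugly in the middle of the V-jaw, the other things on and around the board look undisturbed in the final views, and the job was handed in at about 26 s of the 56 s allowed; no verdict came back.

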